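# Shut and lock the sliding-lid savings box

### The job

Shut the steel savings box and lock it: with the fingertips press down the spring catch bar along its side and, keeping it held down, push the lid's upright block from behind so that it slides past the catch nose until the lid is fully home, then let go so that the bar springs up and its nose locks behind the block. Only press and push: do not pinch the block or touch its front face, and leave the spray can, mug, soap case and lamp where they stand.

Things in the scene. Friction and masses are not known exactly. Their poses are not given: they have to be found in the camera images.
- box: Fixed steel savings box, 130 (x) x 200 (y) x 70 mm, with a flat sliding lid (top at 75 mm; guide strip on the -x edge to 80 mm). Origin: centre of its underside. Its +y is the way the lid slides shut; its +x points to the side with the catch bar and push block. Coordinates below are in this frame, mm. The open lid juts out at the -y end, to y = -168.
- lid (a joint): Slide of the lid along box +y, in m: 0 = fully open, 0.070 = fully home on its end stop. Starts at 0 to 0.022. While the bar is up its nose stops the lid at 0.033; above 0.067 the block has wholly passed the nose. About 1.5 N friction; stays where it is left.
- bar (a joint): Depth of the spring catch bar, in m: 0 = up at rest, 0.013 = down on its stop. About 2 N starts it, 6.5 N takes it fully down; it springs up when released. The nose clears the block from 0.007 on; 0.010 to 0.012 is a good depth to hold while sliding.
- bar_top (a point): Point on the catch bar's flat top where fingers may press; box frame (103, -45, 52) with the bar up, sinks with it. The bar is a flat strip along the box's +x side: x 67 to 125, y -90 to 75. Its nose takes x 67 to 79, so fingers have x from 81 outwards (nothing stands outside), along the whole length; they may slide along the bar while pressing.
- nose (a point): Centre of the top of the catch nose, a steel tooth 12 (x) x 10 (y) mm that rises 9 mm above the bar's flat top and sinks with the bar. Box frame (73, 40, 61) with the bar up.
- push_face (a point): Centre of the part of the push block's rear (-y) face to push; moves with the lid: box frame (103, -22 + lid in mm, 68). The block is a black upright block on the lid that stands out over the bar: x 66 to 122, z 54 to 82 (2 mm above the raised bar), 24 mm long from this face forwards (+y). The rear face is plain, square to the slide.
- front (a point): Centre of the front (+y) face of the same push block, 56 mm wide and 28 mm high, which is not to be touched; 24 mm in +y from the rear face. Box frame (94, 2 + lid in mm, 68).
- spray_can: Green spray can, 54 mm across, 180 mm tall, loose, not to be moved. Origin: centre of its underside.
- mug: White mug with pens in it, 80 mm across plus a handle on its +y side, pens up to 150 mm high, loose, not to be moved. Origin: centre of its underside.
- soap_case: Blue plastic soap case, 79 x 109 x 38 mm, loose, not to be moved. Origin: centre of its underside.
- lamp: White plastic battery lamp, base 75 x 95 mm, 112 mm tall, loose, not to be moved. Origin: centre of its underside.

How it is judged:
By the outcome, as a careful person would: the job done as asked, in the order asked, and still so for the second after the job is handed in, with the robot touching nothing.
It also fails if it takes over 48 s, if anything falls off the work surface, if the arm or the gripper's body presses on something with over 40 N, if the wrist force passes 120 N, or if a joint passes its speed limit or range.

### The arm

A 6-joint arm with a two-finger parallel gripper is mounted at the origin on the work surface. World frame = base frame: x ahead of the robot, y to its left, z up, the work surface at z = 0. Lengths are in m, angles in rad, forces in N, time in s.
With the tool pointing down it reaches from about 0.375 to 0.9 m from the base axis. Payload 3.1 kg.
Tool frame: the origin (TCP) lies between the finger pads; the fingertips stand 11 mm ahead of it and the grasp point (between the pads) lies 8 mm behind it; z points along the fingers, y is the direction in which the jaws open and shut (so a half turn about z gives the same grasp; the last joint's range is limited). The gripper opens to 85 mm and grips with 20 to 120 N. Pads are 22 mm wide; open, the fingers measure 114 mm over their backs; the gripper's body (76 mm by 85 mm) begins 54 mm behind the grasp point. The pads swing forward as they close: fully open they stand 13 mm farther back than shut.
Start: joints at [-1.371, 0.527, 1.433, -0, 1.181, -0.178], TCP at [0.231, -0.581, 0.217] pointing down, gripper open.
Joint ranges: [-3.08, 3.08], [-0.75, 2.2], [0.22, 2.44], [-1.43, 4.57], [0, 2.65], [-2.85, 2.85]. Speed limits (rad/s): [2.79, 2.79, 3.14, 3.14, 3.14, 3.14].

### API

Orientations are given as a unit quaternion [x, y, z, w].
In Python, from station import manip gives the robot as it stands. The module is installed in compiled form; this text tells all that it offers.
- The arm moves only by the tool arm_command, never from a script. Its argument "rows" is a list of rows, each a list of 3 entries, a list of its own where there are three numbers: the shift along the world's x, y, z in mm, then the turn about the world's z in rad, then the closure, from -1 (fully open) to 1 (shut), so that 0 is half open. A call has 1 to 12 rows; each row shifts and turns the commanded pose from where the row before left it; what a row does not reach is not made up. A row lasts 1/8 s, in which the tool goes at most 62.5 mm and 10.7 degrees, less where a joint would pass 70% of its speed; a pose out of reach is approached as far as the arm can. A call with a gripper value outside its range is refused whole. The fingers move at their own pace and stop on an object; "squeeze" is the grip in N (left out, the last holds). Time passes only in rows, so rows that do not move let the fingers close. It gives the time, the measured TCP pose, the force and the opening at its end, in the units of the state.
- manip.sense(): the state, without advancing time (a new reading comes with each control period).
- manip.snapshot(name): name is "scene" or "top" or "wrist"; returns the picture (480x640x3 uint8, blue, green, red); there is no depth.
- manip.get_calibration(name): a dict with "fovy" (degrees; the focal length in pixels is half the picture's height over the tangent of half this angle, whatever the lens; pixels are square), "cx", "cy" (the principal point, pixels), "k1" (the pictures are not rectified: a ray, as slopes to the right and down, at radius r is drawn at 1 + k1 r^2 times it, then the intrinsics apply), "R" (3x3) and "t" (3): a world point X has camera coordinates R X + t. Camera axes: x right, y down, z forward; pixel columns grow to the right and rows downward; lengths in m; the calibration is good to about 2 mm. A picture is of the moment at which its call begins: read the wrist's pose just before it. get_calibration takes no time and is no camera call; for the wrist camera it gives the pose at the moment of the call.
- manip.sign_off(): hands the job in, once; it reports no verdict.
The state is a dict: "t": time; "q": joint angles; "qd": joint speeds; "tau": joint torques, N m; "tcp_pos": TCP position; "tool_rot": TCP orientation; "force": force on the tool from outside, world axes, zero at the start; "ft_torque": the same for the moment, N m; "finger_gap": opening from 0.0 (shut) to 1.0 (fully open).
Only numpy, scipy, OpenCV 4.12 (cv2) and the standard library are available. Lean on these libraries where they do the work, as an engineer would, in place of code of your own. Each camera call takes 0.05 s, during which the arm holds its last target.

## Working session

There is one attempt and no reset: what is moved stays moved. The work goes in short steps, Python scripts to look and compute and a tool call to move; the robot and the scene stay as the last step left them, time stands still between calls to the robot, and variables do not carry over. Pictures are saved under pics/ and viewed, and the job is handed in when it is done.

Besides the shell and the picture viewer there is one more tool, called after "Call:" in YAML: its name, and indented under it one key for each argument. arm_command: Moves the arm, as the interface text tells. Its arguments: {"type":"object","properties":{"rows":{"type":"array","items":{"type":"array"}},"squeeze":{"type":"number"}},"required":["rows"]}

```bash
mkdir -p pics
python3 - <<'E'
from station import manip
import cv2,numpy as np
s=manip.sense();print({k:np.round(v,3) for k,v in s.items()})
for n in("scene","top"):
    c=manip.get_calibration(n);print(n,c)
    cv2.imwrite(f"pics/{n}0.png",manip.snapshot(n))
E
```

```text
{'t': np.float64(0.0), 'q': array([-1.37 ,  0.528,  1.434,  0.   ,  1.181, -0.179]), 'qd': array([-0.001, -0.002,  0.001,  0.001, -0.   , -0.   ]), 'tau': array([ 1.0000e-03, -4.4235e+01, -1.7802e+01, -0.0000e+00,  8.0000e-03,
        0.0000e+00]), 'tcp_pos': array([ 0.231, -0.58 ,  0.216]), 'tool_rot': array([ 0.982,  0.188, -0.   , -0.001]), 'force': array([ 0.723,  0.225, -0.487]), 'ft_torque': array([-0.023,  0.019,  0.061]), 'finger_gap': np.float64(1.002)}
scene {'fovy': 44.35160075664727, 'cx': 313.7220002389661, 'cy': 233.91646202340627, 'k1': -0.18116703311185767, 'R': array([[-0.52099974,  0.85322135,  0.02392888],
       [ 0.48309381,  0.31787021, -0.81583019],
       [-0.70369002, -0.41348743, -0.57779625]]), 't': array([ 0.28563464, -0.19813713,  1.56169336])}
top {'fovy': 46.47950445493502, 'cx': 317.89765004646813, 'cy': 238.46126811162137, 'k1': -0.015187834205583358, 'R': array([[ 0.02747538, -0.99957134, -0.0101114 ],
       [-0.99727723, -0.02671703, -0.06873381],
       [ 0.0684342 ,  0.01197235, -0.99758379]]), 't': array([0.00791902, 0.57954659, 1.1676148 ])}
```

View pics/scene0.png

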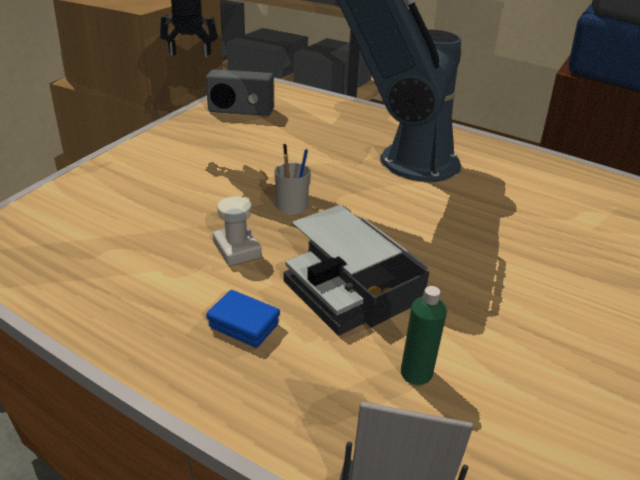

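View pics/top0.png

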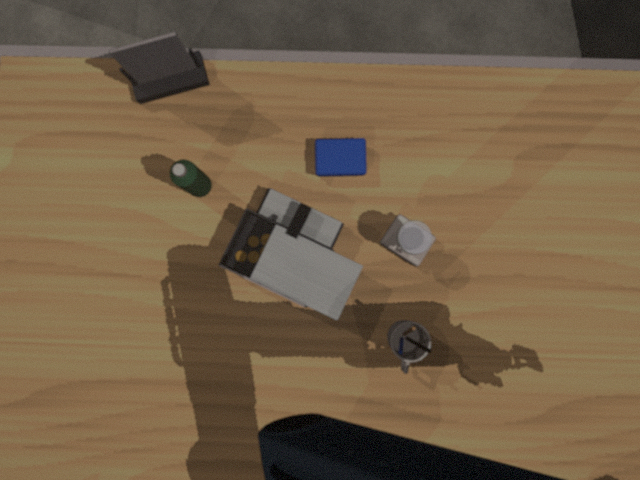

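Run:
```python
import cv2
a=cv2.imread("pics/top0.png")[170:330,205:375];cv2.imwrite("pics/topz.png",cv2.resize(cv2.convertScaleAbs(a,alpha=1.3),None,fx=3.7,fy=3.7,interpolation=cv2.INTER_CUBIC))
a=cv2.imread("pics/scene0.png")[195:340,275:440];cv2.imwrite("pics/scz.png",cv2.resize(a,None,fx=4,fy=4,interpolation=cv2.INTER_CUBIC))
```

```text
(no output)
```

View pics/topz.png

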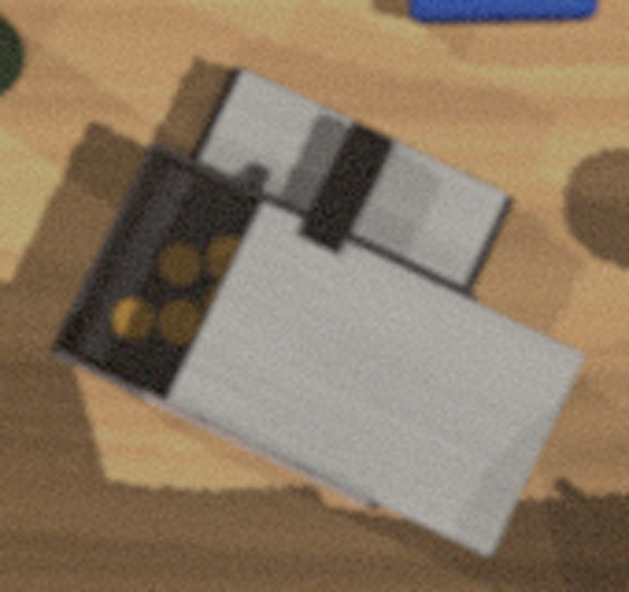

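View pics/scz.png

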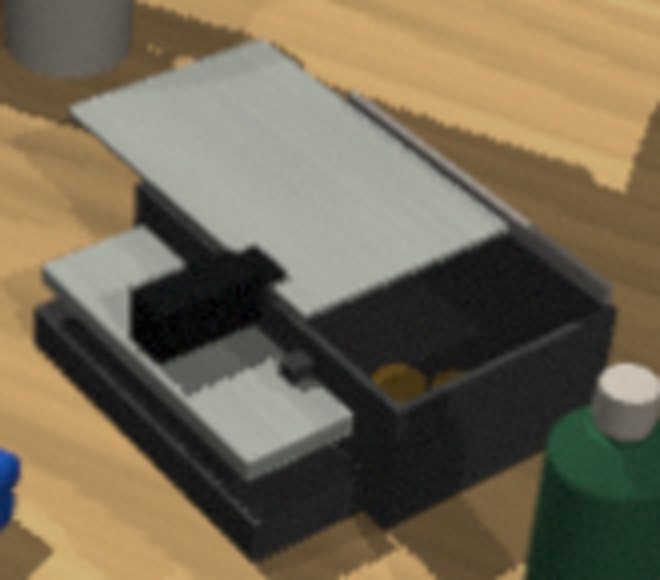

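```bash
cat > h.py <<'E'
import numpy as np
def proj(c,X):
    X=np.atleast_2d(X);p=X@np.array(c["R"]).T+c["t"];s=p[:,:2]/p[:,2:]
    r2=(s**2).sum(1,keepdims=True);s=s*(1+c["k1"]*r2)
    f=240/np.tan(np.radians(c["fovy"])/2);return s*f+[c["cx"],c["cy"]]
def ray(c,u,v):
    f=240/np.tan(np.radians(c["fovy"])/2);d=np.array([(u-c["cx"])/f,(v-c["cy"])/f]);s=d.copy()
    for _ in range(20): s=d/(1+c["k1"]*(s@s))
    R=np.array(c["R"]);return -R.T@c["t"],R.T@np.append(s,1)
def onz(c,u,v,z):
    o,d=ray(c,u,v);return o+d*(z-o[2])/d[2]
def b2w(b,P):
    P=np.atleast_2d(P)/1000.;c,s=np.cos(b[2]),np.sin(b[2])
    return np.c_[b[0]+c*P[:,0]-s*P[:,1],b[1]+s*P[:,0]+c*P[:,1],P[:,2]]
E
cat > fit.py <<'E'
from h import *
from station import manip
from scipy.optimize import least_squares
T=[((240,70),(125,75,52),0),((510,200),(125,-90,52),0),((200,160),(67,75,52),0),((470,290),(67,-90,52),0),
((583,352),(65,-168,75),1),((152,147),(65,100,70),0),((58,350),(-65,100,70),0),((390,140),(122,-22,82),1),((352,125),(122,2,82),1)]
S=[((247,470),(125,75,52),0),((45,270),(125,-90,52),0),((150,228),(67,-90,52),0),((350,410),(67,75,52),0),((133,290),(122,-22,82),1),((400,405),(65,100,70),0),((170,362),(122,2,54),1),((133,340),(122,-22,54),1),((73,108),(65,-168,75),1)]
ct,cs=manip.get_calibration("top"),manip.get_calibration("scene")
def res(p,full=False):
    out=[]
    for c,L,k,o in((ct,T,3.7,(205,170)),(cs,S,4,(275,195))):
        for uv,P,m in L:
            P=np.array(P,float);P[1]+=m*p[3]*1000
            out.append(proj(c,b2w(p[:3],P))[0]-(np.array(uv)/k+o))
    return np.array(out) if full else np.ravel(out)
r=least_squares(res,[.55,.05,-.4,.01],loss='soft_l1')
print(r.x);print(res(r.x,True).round(1).tolist())
np.save("box.npy",r.x)
for u,v,z,n in((186,172,.18,'can top'),(341,157,.038,'soap'),(413,237,.112,'lamp'),(410,340,.08,'mug')):print(n,onz(ct,u,v,z))
for n,P in dict(bt=(103,-45,52),face=(103,-22+r.x[3]*1000,68)).items():print(n,b2w(r.x,P))
c,s=np.cos(r.x[2]),np.sin(r.x[2]);print('bx',c,s,'by',-s,c)
E
python3 fit.py
```

```text
[ 0.53374551  0.10823216 -0.42980984  0.00461339]
[[0.9, -0.5], [-0.9, -0.8], [-0.8, 0.1], [-2.4, -0.0], [-0.6, -0.5], [-0.2, -1.9], [-3.5, 0.3], [-0.9, -0.5], [-1.3, -1.6], [0.0, -4.4], [-0.4, -4.3], [-1.2, -3.6], [1.1, -1.5], [0.4, -2.1], [-0.8, -0.4], [-1.7, -0.7], [0.1, -2.5], [-1.3, -1.7]]
can top [0.68540793 0.27031953 0.18      ]
soap [ 0.75171603 -0.02065129  0.038     ]
lamp [ 0.58065872 -0.16351262  0.112     ]
mug [ 0.37736139 -0.16595429  0.08      ]
bt [[0.60862574 0.02440525 0.052     ]]
face [[0.62013218 0.04950707 0.068     ]]
bx 0.9090450042316239 -0.41669794849690206 by 0.41669794849690206 0.9090450042316239
```

Call:
arm_command:
  rows:
    - [[0,0,40],0,1]
    - [[30,50,0],0.064,1]
    - [[30,50,0],0.064,1]
    - [[30,50,0],0.064,1]
    - [[30,50,0],0.064,1]
    - [[30,50,0],0.064,1]
    - [[30,50,0],0.064,1]
    - [[30,50,0],0.064,1]
    - [[30,50,0],0.064,1]
    - [[30,50,0],0.064,1]
    - [[30,50,0],0.064,1]
    - [[30,50,0],0.064,1]
  squeeze: 60

```text
t: 1.6
tcp_pos: [0.5617, -0.0288, 0.2568]
tool_rot: [0.856, 0.516, -0.0, -0.0]
force: [0.2, -0.4, 0.3]
finger_gap: 0.001
```

Call:
arm_command:
  rows:
    - [[0,0,0],0.06,1]
    - [[0,0,0],0,1]
    - [[0,0,0],0,1]

```text
t: 1.98
tcp_pos: [0.5607, -0.0311, 0.2568]
tool_rot: [0.842, 0.54, -0.0, -0.0]
force: [-0.2, 0.2, -0.8]
finger_gap: 0.0
```

Run:
```python
from station import manip
import cv2,numpy as np,pickle
s=manip.sense();c=manip.get_calibration("wrist");im=manip.snapshot("wrist");cv2.imwrite("pics/w1.png",im)
pickle.dump(c,open("w1.pkl","wb"))
print(c,s['tcp_pos'],s['tool_rot'],s['force'],s['finger_gap'])
```

```text
{'fovy': 64.2910429018819, 'cx': 319.1882481984488, 'cy': 241.5968566154424, 'k1': -0.009089907690901485, 'R': array([[ 9.09271733e-01, -4.16202973e-01, -3.46659238e-05],
       [-3.94916658e-01, -8.62794164e-01,  3.15637552e-01],
       [-1.31399197e-01, -2.86986613e-01, -9.48879832e-01]]), 't': array([-0.52280185,  0.14102834,  0.48180923])} [ 0.56070697 -0.03107475  0.25683476] [ 8.41577150e-01  5.40136779e-01 -3.09274959e-04 -2.55115077e-04] [-0.20051498  0.19619864 -0.80402965] 0.00019840952590950708
```

View pics/w1.png

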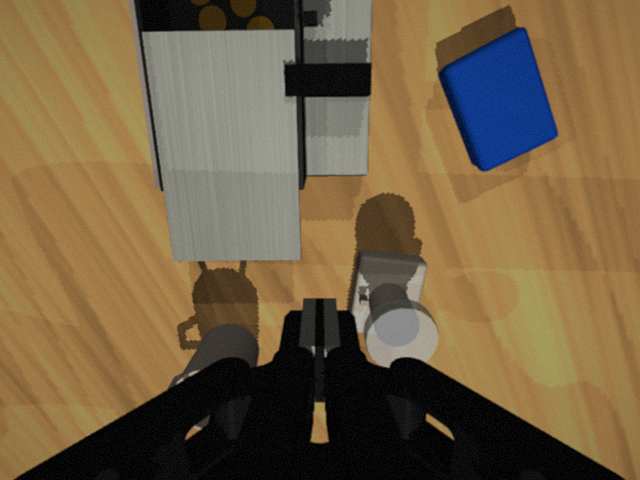

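Run:
```python
import cv2
a=cv2.imread("pics/w1.png")[0:200,270:400];cv2.imwrite("pics/w1z.png",cv2.resize(cv2.convertScaleAbs(a,alpha=2),None,fx=3,fy=3,interpolation=cv2.INTER_CUBIC))
```

```text
(no output)
```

View pics/w1z.png

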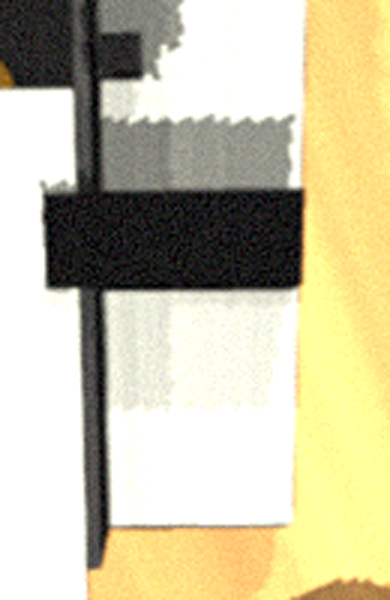

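```bash
cat > fit2.py <<'E'
from h import *
import pickle
from scipy.optimize import least_squares
c=pickle.load(open("w1.pkl","rb"))
W=[((367.3,174.3),(125,-90,52),0),((306.7,175.3),(67,-90,52),0),((371,63.3),(122,2,82),1),((370,96),(122,-22,54),1),((301,260),(65,-168,75),1)]
def res(p):
    return np.array([proj(c,b2w(p[:3],np.add(P,(0,m*p[3]*1000,0))))[0]-uv for uv,P,m in W])
r=least_squares(lambda p:res(p).ravel(),[.53,.108,-.43,.005]);print(r.x,res(r.x).round(1).tolist())
b=np.load("box.npy")
for x in(r.x,b):
  print(b2w(x,[(103,-45,52),(103,-22+x[3]*1000,68)]))
np.save("box2.npy",r.x)
E
python3 fit2.py
```

```text
[ 0.53772573  0.10906543 -0.43775791  0.00099822] [[-0.3, 0.8], [-1.4, -0.8], [2.3, -0.5], [-2.4, 0.7], [1.6, -0.2]]
[[0.61193733 0.02464602 0.052     ]
 [0.62211041 0.04638131 0.068     ]]
[[0.60862574 0.02440525 0.052     ]
 [0.62013218 0.04950707 0.068     ]]
```

Call:
arm_command:
  rows:
    - [[25,27,0],0,1]
    - [[24,27,0],0,1]
    - [[0,0,-50],0,1]
    - [[0,0,-50],0,1]
    - [[0,0,-50],0,1]
    - [[0,0,-25],0,1]
    - [[0,0,0],0,1]
    - [[0,0,0],0,1]
    - [[0,0,0],0,1]

```text
t: 3.15
tcp_pos: [0.6115, 0.0229, 0.084]
tool_rot: [0.841, 0.541, 0.001, 0.001]
force: [0.7, 0.5, 0.2]
finger_gap: 0.002
```

Run:
```python
from station import manip
import cv2,numpy as np
s=manip.sense();im=manip.snapshot("wrist");cv2.imwrite("pics/w2.png",im)
a=manip.snapshot("scene")[180:340,260:440];cv2.imwrite("pics/s2.png",cv2.resize(a,None,fx=3.5,fy=3.5,interpolation=cv2.INTER_CUBIC))
b=np.load("box2.npy");c,sn=np.cos(b[2]),np.sin(b[2]);d=s['tcp_pos'][:2]-b[:2]
print(s['tcp_pos'],s['force'],'box xy',c*d[0]+sn*d[1],-sn*d[0]+c*d[1])
```

```text
[0.61147398 0.0228965  0.08396335] [0.73136072 0.53346869 0.23878988] box xy 0.10332197954864611 -0.046780968853338135
```

View pics/w2.png

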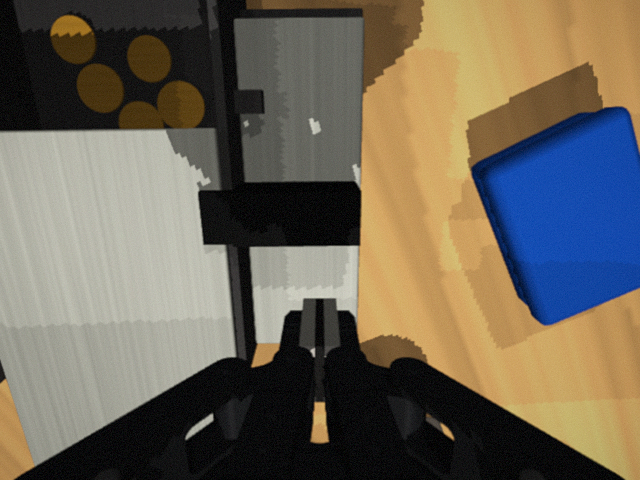

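View pics/s2.png

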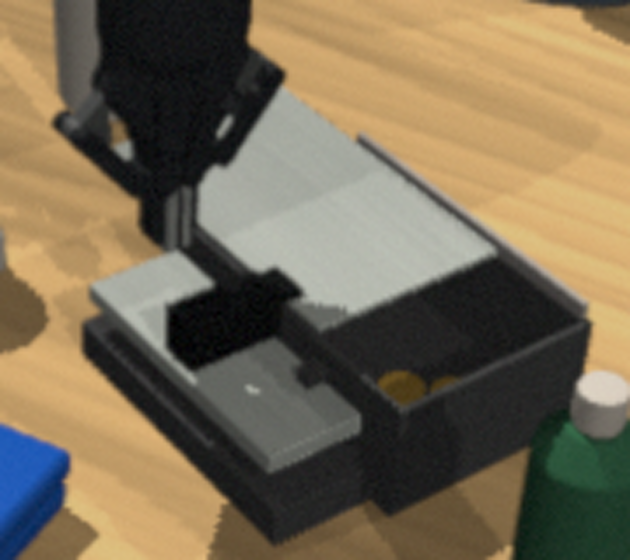

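Call:
arm_command:
  rows:
    - [[0,0,-10],0,1]
    - [[0,0,-8],0,1]
    - [[0,0,-4],0,1]
    - [[0,0,0],0,1]
    - [[0,0,0],0,1]

```text
t: 3.88
tcp_pos: [0.6103, 0.0233, 0.0601]
tool_rot: [0.841, 0.541, 0.0, 0.0]
force: [-0.5, 0.4, -0.3]
finger_gap: -0.0
```

Call:
arm_command:
  rows:
    - [[0,0,-4],0,1]
    - [[0,0,0],0,1]
    - [[0,0,0],0,1]

```text
t: 4.25
tcp_pos: [0.6102, 0.0233, 0.0561]
tool_rot: [0.841, 0.541, 0.0, 0.0]
force: [-0.1, -0.1, -0.3]
finger_gap: -0.004
```

Run:
```python
from station import manip
import cv2,numpy as np
im=manip.snapshot("wrist");cv2.imwrite("pics/w3.png",im)
a=manip.snapshot("scene")[180:340,260:440];cv2.imwrite("pics/s3.png",cv2.resize(a,None,fx=3.5,fy=3.5,interpolation=cv2.INTER_CUBIC))
print(manip.sense()['force'])
```

```text
[-0.35713496 -0.23906908 -0.17867106]
```

View pics/w3.png

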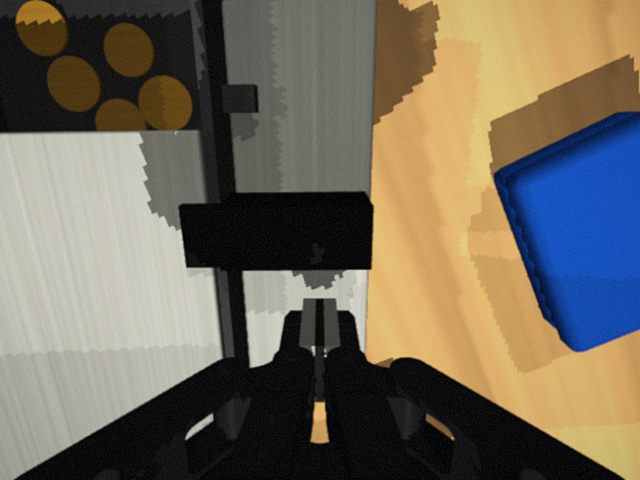

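View pics/s3.png

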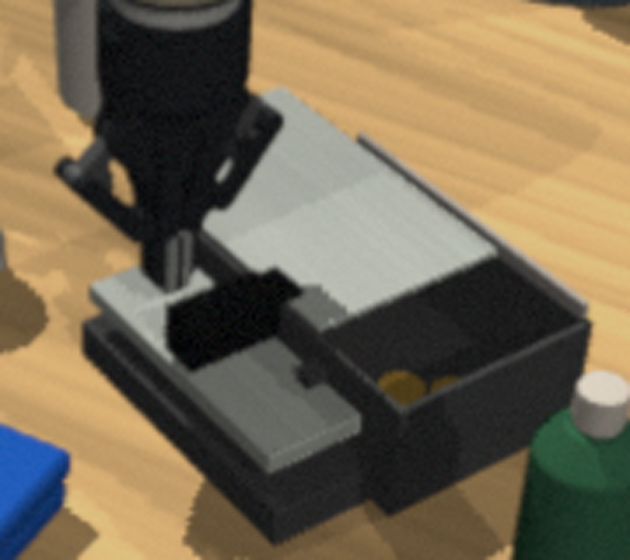

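Call:
arm_command:
  rows:
    - [[0,0,-2],0,1]
    - [[0,0,0],0,1]
    - [[0,0,0],0,1]

```text
t: 4.72
tcp_pos: [0.6101, 0.0234, 0.0541]
tool_rot: [0.841, 0.541, -0.0, -0.0]
force: [-0.1, -0.1, -0.2]
finger_gap: 0.003
```

Call:
arm_command:
  rows:
    - [[0,0,-2],0,1]
    - [[0,0,0],0,1]
    - [[0,0,0],0,1]

```text
t: 5.1
tcp_pos: [0.6101, 0.0233, 0.052]
tool_rot: [0.841, 0.541, -0.0, -0.0]
force: [-0.3, -1.3, 0.3]
finger_gap: -0.001
```

Call:
arm_command:
  rows:
    - [[0,0,-2],0,1]
    - [[0,0,0],0,1]
    - [[0,0,0],0,1]

```text
t: 5.48
tcp_pos: [0.6101, 0.0233, 0.0501]
tool_rot: [0.841, 0.541, -0.0, -0.0]
force: [0.3, -0.5, -0.5]
finger_gap: 0.001
```

Run:
```python
from station import manip
import cv2,numpy as np
from h import *
im=manip.snapshot("wrist");cv2.imwrite("pics/w4.png",im)
a=manip.snapshot("scene");c=manip.get_calibration("scene")
s=manip.sense();print(s['force'],s['tcp_pos'])
print((proj(c,[s['tcp_pos']-[0,0,.011],s['tcp_pos']])-[260,180])*3.5)
a=a[180:340,260:440];cv2.imwrite("pics/s4.png",cv2.resize(a,None,fx=3.5,fy=3.5,interpolation=cv2.INTER_CUBIC))
```

```text
[0.0444617  0.60439567 0.8502051 ] [0.61018091 0.02332493 0.05012668]
[[166.62777263 323.72914797]
 [166.99530276 307.63844483]]
```

View pics/w4.png

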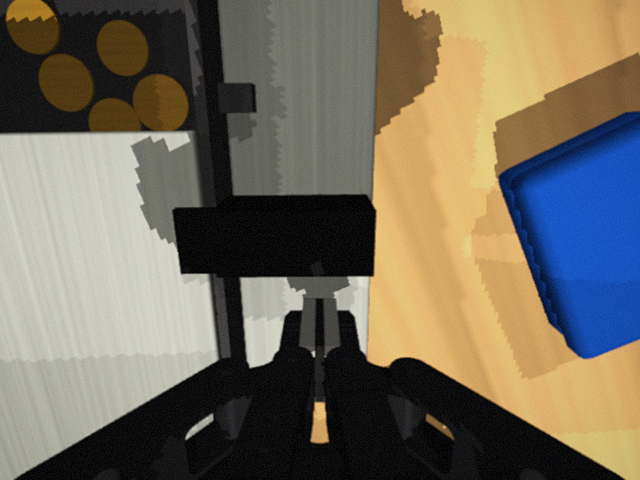

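View pics/s4.png

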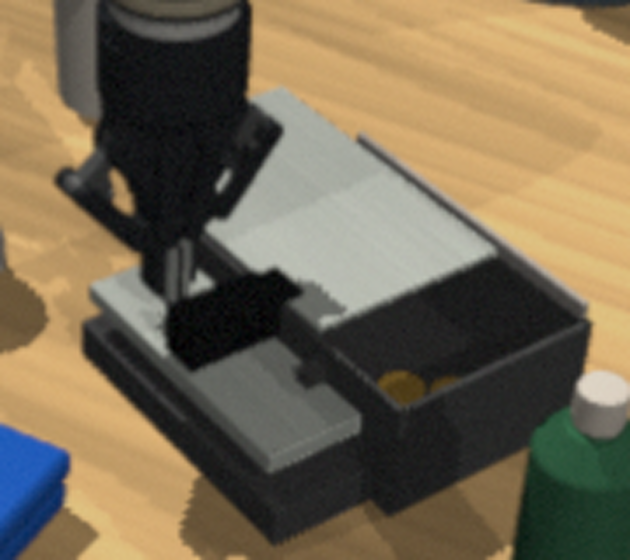

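Call:
arm_command:
  rows:
    - [[0,0,-2],0,1]
    - [[0,0,0],0,1]
    - [[0,0,0],0,1]

```text
t: 5.95
tcp_pos: [0.6101, 0.0233, 0.048]
tool_rot: [0.841, 0.541, -0.0, -0.0]
force: [-0.5, -0.4, -0.3]
finger_gap: 0.004
```

Call:
arm_command:
  rows:
    - [[0,0,-2],0,1]
    - [[0,0,0],0,1]
    - [[0,0,0],0,1]

```text
t: 6.32
tcp_pos: [0.6101, 0.0233, 0.0461]
tool_rot: [0.841, 0.541, -0.0, -0.0]
force: [-0.2, 0.2, -0.1]
finger_gap: 0.004
```

Call:
arm_command:
  rows:
    - [[0,0,-2],0,1]
    - [[0,0,0],0,1]
    - [[0,0,0],0,1]

```text
t: 6.7
tcp_pos: [0.6101, 0.0234, 0.0441]
tool_rot: [0.841, 0.541, -0.0, -0.0]
force: [0.4, 0.7, 0.1]
finger_gap: -0.003
```

Run:
```python
from station import manip
import cv2,numpy as np
im=manip.snapshot("wrist")[60:400,180:420];cv2.imwrite("pics/w5.png",cv2.resize(cv2.convertScaleAbs(im,alpha=1.6),None,fx=1.7,fy=1.7))
a=manip.snapshot("scene");cv2.imwrite("pics/s5f.png",a)
a=a[180:340,260:440];cv2.imwrite("pics/s5.png",cv2.resize(cv2.convertScaleAbs(a,alpha=1.6),None,fx=3.5,fy=3.5,interpolation=cv2.INTER_CUBIC))
```

```text
(no output)
```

View pics/w5.png

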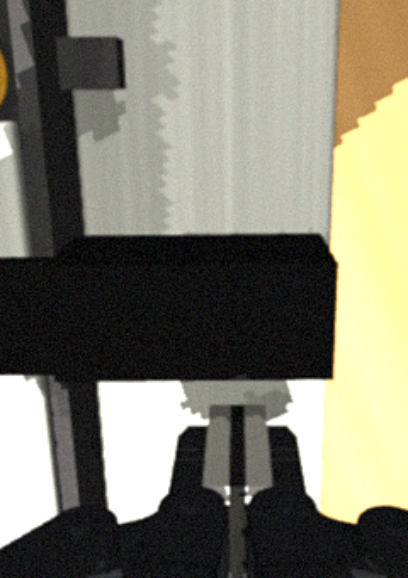

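View pics/s5.png

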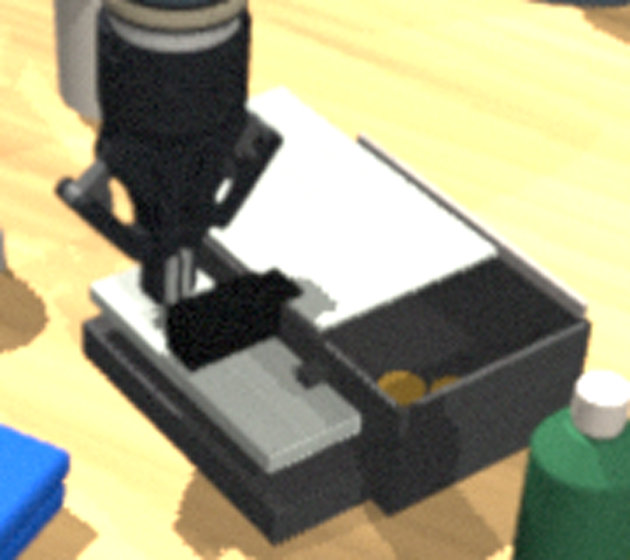

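```bash
cat >> fit2.py <<'E'
def res2(p):
    return np.array([proj(c,b2w(p[:3],np.add(P,(0,m*p[3]*1000,p[4]*1000))))[0]-uv for uv,P,m in W])
r=least_squares(lambda p:res2(p).ravel(),[.53,.108,-.43,.005,0]);print('z free',r.x,res2(r.x).round(1).tolist())
E
python3 fit2.py
sed 's/r=least_sq.*/r=least_squares(res,[.55,.05,-.4,.01,0],loss="soft_l1")/; s/P\[1\]+=m\*p\[3\]\*1000/P[1]+=m*p[3]*1000;P[2]+=p[4]*1000/; s/box.npy/boxz.npy/' fit.py > fit3.py; python3 fit3.py
```

```text
[ 0.53772573  0.10906543 -0.43775791  0.00099822] [[-0.3, 0.8], [-1.4, -0.8], [2.3, -0.5], [-2.4, 0.7], [1.6, -0.2]]
[[0.61193733 0.02464602 0.052     ]
 [0.62211041 0.04638131 0.068     ]]
[[0.60862574 0.02440525 0.052     ]
 [0.62013218 0.04950707 0.068     ]]
z free [ 5.37723143e-01  1.09102445e-01 -4.37732053e-01  9.67239435e-04
  2.37866547e-04] [[-0.3, 0.8], [-1.4, -0.8], [2.3, -0.5], [-2.4, 0.7], [1.6, -0.1]]
[ 0.53274978  0.1077734  -0.42688211  0.00335332 -0.0063785 ]
[[1.2, 0.5], [-0.9, -0.2], [-0.4, 1.0], [-2.3, 0.4], [-0.0, 0.1], [0.3, -0.9], [-2.6, 1.0], [-0.2, 0.6], [-0.5, -0.5], [0.1, -2.0], [-0.3, -1.9], [-1.3, -1.2], [1.0, 0.9], [0.1, 0.1], [-0.9, 2.0], [-2.0, 1.3], [-0.2, -0.4], [-1.7, 0.4]]
can top [0.68540793 0.27031953 0.18      ]
soap [ 0.75171603 -0.02065129  0.038     ]
lamp [ 0.58065872 -0.16351262  0.112     ]
mug [ 0.37736139 -0.16595429  0.08      ]
bt [[0.60787511 0.02416607 0.052     ]]
face [[0.6187863  0.04815447 0.068     ]]
bx 0.9102610875583436 -0.4140347237576838 by 0.4140347237576838 0.9102610875583436
```

Run:
```python
from station import manip
from h import *
c=manip.get_calibration("wrist");b=np.load("box2.npy");s=manip.sense();print(s['tcp_pos'],s['force'])
for bb in(b,np.load("boxz.npy")):
  for d in(0,6,12):
    print(d,proj(c,b2w(bb,[(79,35,61-d),(79,45,61-d),(125,45,52-d),(122,-21,54),(122,-21,82)])).round(0).tolist())
R=np.array(c['R']);t=s['tcp_pos']
print('tip',proj(c,[t-[0,0,.011],t]))
```

```text
[0.61020618 0.02333357 0.04413507] [ 0.72392104 -0.30784182  0.40271268]
0 [[255.0, 111.0], [254.0, 79.0], [386.0, 83.0], [369.0, 257.0], [379.0, 286.0]]
6 [[258.0, 111.0], [256.0, 81.0], [383.0, 84.0], [369.0, 257.0], [379.0, 286.0]]
12 [[260.0, 111.0], [259.0, 82.0], [381.0, 85.0], [369.0, 257.0], [379.0, 286.0]]
0 [[243.0, 118.0], [241.0, 87.0], [373.0, 88.0], [359.0, 261.0], [368.0, 291.0]]
6 [[246.0, 118.0], [244.0, 88.0], [371.0, 89.0], [359.0, 261.0], [368.0, 291.0]]
12 [[249.0, 118.0], [247.0, 89.0], [369.0, 90.0], [359.0, 261.0], [368.0, 291.0]]
tip [[319.14408134 291.48663581]
 [319.16049992 302.12938196]]
```

Run:
```python
from station import manip
from h import *
from scipy.optimize import least_squares
c=manip.get_calibration("wrist");s=manip.sense();t=s['tcp_pos']
by=np.array([.4165,.909,0]);bx=np.array([.909,-.4165,0])
print('cam',-np.array(c['R']).T@c['t']-t, 'f', 240/np.tan(np.radians(c['fovy'])/2))
for y in(0,11):
  for dz in(-11,-5,0,6,12,20):print(y,dz,proj(c,[t+by*y/1000+[0,0,dz/1000],t+by*y/1000+bx*.0145+[0,0,dz/1000]]).round(0).tolist())
# w5 fit
k=1.7;o=np.array([180,60])
W=[((120,88),(79,35,61),0),((333,380),(122,-22,82),1),((328,236),(122,2,54),1),((337,262),(122,2,82),1),((333,145),(125,20,52),2)]
def res(p):
    out=[]
    for uv,P,m in W:
        e=proj(c,b2w(p[:3],np.add(P,(0,(m==1)*p[3]*1000,p[4]*1000))))[0]-(np.array(uv)/k+o)
        if m==2:e[1]=0
        out.append(e)
    return np.array(out)
for fix in(0,1):
    r=least_squares(lambda p:np.r_[res(p).ravel(),(p[2]+.432)*1000, (p[4]*1e6 if fix else 0)],[.535,.108,-.43,.003,0]);print(r.x.round(4),res(r.x).round(1).tolist())
    b=r.x;C,S=np.cos(b[2]),np.sin(b[2]);d=t[:2]-b[:2];print('tcp in box',C*d[0]+S*d[1],-S*d[0]+C*d[1])
```

```text
cam [0.03338529 0.07352274 0.15582514] f 381.9183874988107
0 -11 [[319.0, 291.0], [349.0, 292.0]]
0 -5 [[319.0, 297.0], [350.0, 297.0]]
0 0 [[319.0, 302.0], [351.0, 302.0]]
0 6 [[319.0, 308.0], [352.0, 309.0]]
0 12 [[319.0, 315.0], [353.0, 315.0]]
0 20 [[319.0, 325.0], [355.0, 325.0]]
11 -11 [[319.0, 270.0], [350.0, 270.0]]
11 -5 [[319.0, 275.0], [351.0, 275.0]]
11 0 [[319.0, 280.0], [352.0, 280.0]]
11 6 [[319.0, 286.0], [353.0, 286.0]]
11 12 [[319.0, 292.0], [354.0, 292.0]]
11 20 [[319.0, 301.0], [356.0, 301.0]]
[ 0.5363  0.1088 -0.4319  0.0017 -0.0006] [[0.6, 0.1], [-0.1, 0.2], [-4.2, -1.6], [1.4, 1.1], [2.0, 0.0]]
tcp in box 0.10290960445938066 -0.04663457875350081
[ 0.5362  0.1088 -0.4319  0.0019 -0.    ] [[0.1, 0.1], [0.0, 0.5], [-4.1, -1.8], [1.5, 1.0], [2.1, 0.0]]
tcp in box 0.10296293956346533 -0.04662121100165735
```

Call:
arm_command:
  rows:
    - [[0,0,-2],0,1]
    - [[0,0,0],0,1]
    - [[0,0,0],0,1]

```text
t: 7.18
tcp_pos: [0.6101, 0.0233, 0.0421]
tool_rot: [0.841, 0.541, -0.0, -0.0]
force: [0.1, -0.4, 0.7]
finger_gap: 0.003
```

Call:
arm_command:
  rows:
    - [[0,0,-2],0,1]
    - [[0,0,0],0,1]
    - [[0,0,0],0,1]

```text
t: 7.55
tcp_pos: [0.6101, 0.0233, 0.0401]
tool_rot: [0.841, 0.541, -0.0, -0.0]
force: [0.4, -0.2, -0.6]
finger_gap: 0.002
```

Call:
arm_command:
  rows:
    - [[0,0,-2],0,1]
    - [[0,0,0],0,1]
    - [[0,0,0],0,1]

```text
t: 7.92
tcp_pos: [0.6101, 0.0233, 0.038]
tool_rot: [0.841, 0.541, -0.0, -0.0]
force: [0.1, 0.1, 0.6]
finger_gap: -0.002
```

Run:
```python
from station import manip
import cv2,numpy as np
im=manip.snapshot("wrist")[60:400,180:420];cv2.imwrite("pics/w6.png",cv2.resize(cv2.convertScaleAbs(im,alpha=1.3),None,fx=1.7,fy=1.7))
a=manip.snapshot("scene")
a=a[180:340,260:440];cv2.imwrite("pics/s6.png",cv2.resize(cv2.convertScaleAbs(a,alpha=1.3),None,fx=3.5,fy=3.5,interpolation=cv2.INTER_CUBIC))
a=manip.snapshot("top")[150:330,205:375];cv2.imwrite("pics/t6.png",cv2.resize(cv2.convertScaleAbs(a,alpha=1.6),None,fx=3,fy=3))
```

```text
(no output)
```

View pics/w6.png

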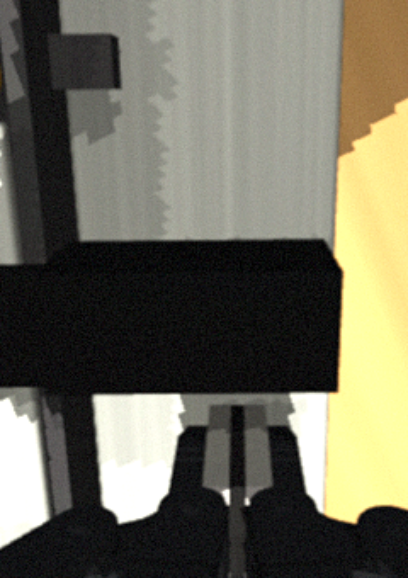

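View pics/s6.png

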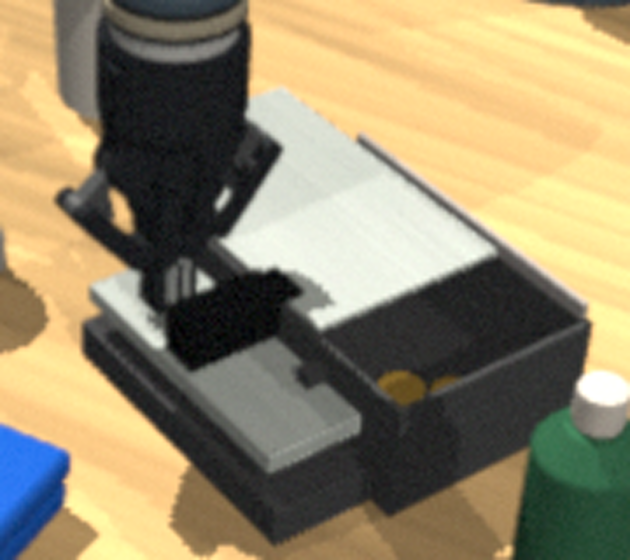

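View pics/t6.png

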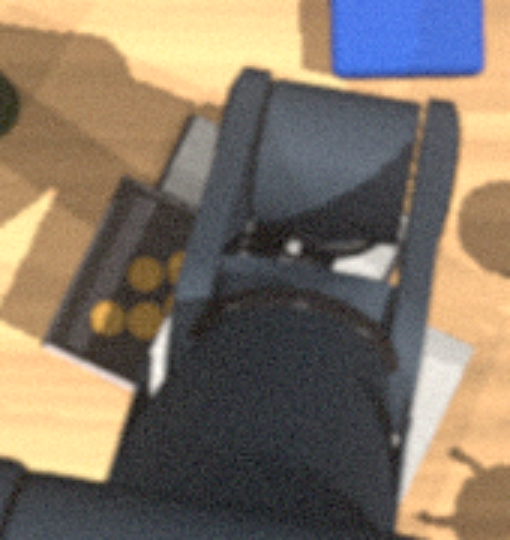

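Call:
arm_command:
  rows:
    - [[0,0,-2],0,1]
    - [[0,0,0],0,1]

```text
t: 8.32
tcp_pos: [0.6102, 0.0233, 0.0363]
tool_rot: [0.841, 0.541, 0.0, 0.0]
force: [0.3, -0.4, 1.2]
finger_gap: 0.002
```

Call:
arm_command:
  rows:
    - [[0,0,-2],0,1]
    - [[0,0,0],0,1]

```text
t: 8.57
tcp_pos: [0.6103, 0.0233, 0.0342]
tool_rot: [0.841, 0.541, 0.0, 0.0]
force: [0.4, -0.4, 2.2]
finger_gap: 0.002
```

Call:
arm_command:
  rows:
    - [[0,0,-2],0,1]
    - [[0,0,0],0,1]

```text
t: 8.82
tcp_pos: [0.6102, 0.0233, 0.0321]
tool_rot: [0.841, 0.541, 0.0, 0.0]
force: [-0.7, 0.8, 4.6]
finger_gap: 0.004
```

Run:
```python
from station import manip
import cv2,numpy as np
im=manip.snapshot("wrist")[60:400,180:420];cv2.imwrite("pics/w7.png",cv2.resize(cv2.convertScaleAbs(im,alpha=1.3),None,fx=1.7,fy=1.7))
a=manip.snapshot("scene")
a=a[180:340,260:440];cv2.imwrite("pics/s7.png",cv2.resize(cv2.convertScaleAbs(a,alpha=1.3),None,fx=3.5,fy=3.5,interpolation=cv2.INTER_CUBIC))
```

```text
(no output)
```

View pics/w7.png

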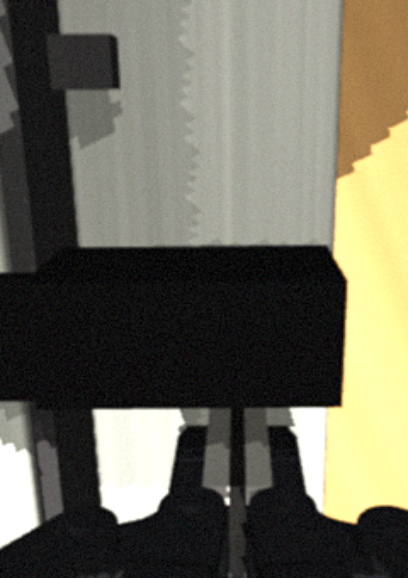

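View pics/s7.png

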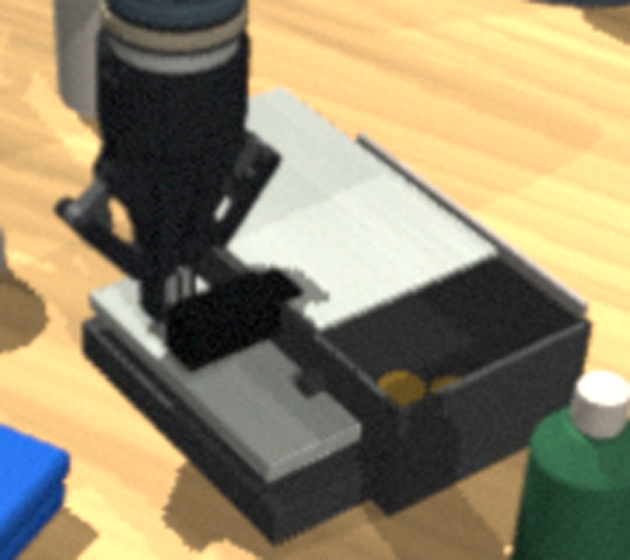

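Call:
arm_command:
  rows:
    - [[0,0,-2],0,1]
    - [[0,0,0],0,1]
    - [[0,0,0],0,1]
    - [[0,0,0],0,1]

```text
t: 9.43
tcp_pos: [0.6103, 0.0233, 0.0302]
tool_rot: [0.841, 0.541, 0.0, 0.0]
force: [-0.0, 0.2, 4.3]
finger_gap: 0.002
```

Run:
```python
from station import manip
import cv2,numpy as np
for i in range(4):
    print(manip.sense()['force'])
    a=manip.snapshot("scene")
print(manip.sense()['tcp_pos'])
a=a[180:340,260:440];cv2.imwrite("pics/s8.png",cv2.resize(cv2.convertScaleAbs(a,alpha=1.3),None,fx=3.5,fy=3.5,interpolation=cv2.INTER_CUBIC))
```

```text
[-0.04705177  0.1583327   4.30881891]
[-0.32369782  0.15911215  4.30744074]
[-0.04226292  0.6222335   3.84534355]
[-1.55711245 -0.60017775  5.14493575]
[0.61027957 0.02332278 0.0301879 ]
```

View pics/s8.png

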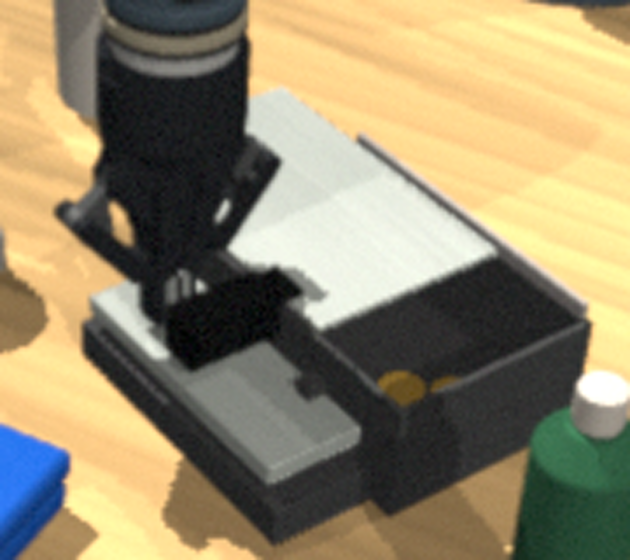

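Call:
arm_command:
  rows:
    - [[0,0,-3],0,1]
    - [[0,0,0],0,1]
    - [[0,0,0],0,1]
    - [[0,0,0],0,1]

```text
t: 10.12
tcp_pos: [0.6103, 0.0233, 0.0273]
tool_rot: [0.841, 0.541, 0.0, 0.0]
force: [-1.0, 0.1, 5.5]
finger_gap: -0.001
```

```bash
cat > f.py <<'E'
from station import manip
import cv2,numpy as np,sys
F=[]
for i in range(4):
    a=manip.snapshot("scene");F.append(manip.sense()['force'])
print(np.mean(F,0),manip.sense()['tcp_pos'],manip.sense()['t'])
ref=cv2.imread("pics/s5f.png")
def crop(a):return cv2.resize(cv2.convertScaleAbs(a[245:345,290:390],alpha=1.8),None,fx=3.9,fy=3.9,interpolation=cv2.INTER_CUBIC)
cv2.imwrite(sys.argv[1],np.hstack([crop(ref),crop(a)]))
E
python3 f.py pics/s9.png
```

```text
[-0.44854308  0.12635707  5.69937198] [0.6102704  0.02331509 0.0273147 ] 10.325
```

View pics/s9.png

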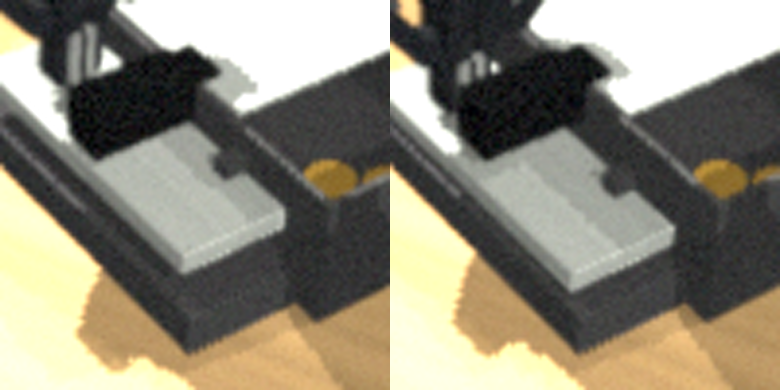

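Call:
arm_command:
  rows:
    - [[3.4,7.3,0],0,1]
    - [[3.4,7.3,0],0,1]
    - [[3.4,7.3,0],0,1]
    - [[3.4,7.3,0],0,1]
    - [[0,0,0],0,1]

```text
t: 10.95
tcp_pos: [0.6235, 0.0522, 0.0272]
tool_rot: [0.841, 0.541, -0.001, 0.0]
force: [-1.9, -0.8, 6.2]
finger_gap: -0.002
```

```bash
python3 f.py pics/s10.png
```

```text
[-0.78098679 -1.11343628  5.72149428] [0.62350846 0.05223538 0.02722463] 11.15
```

View pics/s10.png

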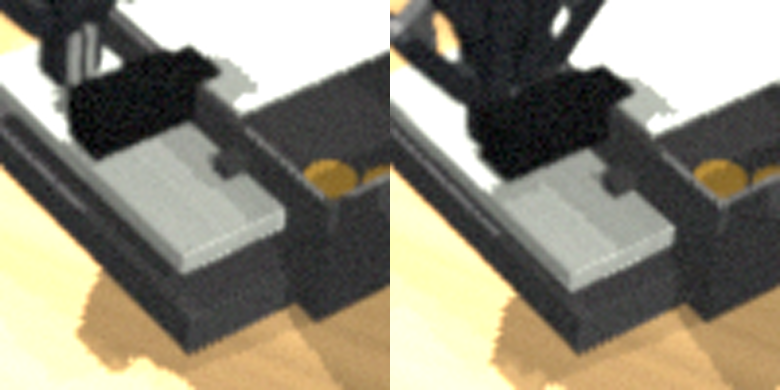

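Call:
arm_command:
  rows:
    - [[3.4,7.3,0],0,1]
    - [[3.4,7.3,0],0,1]
    - [[3.4,7.3,0],0,1]
    - [[3.4,7.3,0],0,1]
    - [[0,0,0],0,1]

```text
t: 11.78
tcp_pos: [0.6369, 0.0814, 0.0271]
tool_rot: [0.841, 0.541, -0.001, 0.0]
force: [-1.0, -1.1, 5.7]
finger_gap: -0.001
```

```bash
python3 f.py pics/s11.png
python3 - <<'E'
from station import manip
import cv2
im=manip.snapshot("wrist");cv2.imwrite("pics/w11.png",im)
E
```

```text
[-1.42230295 -1.25408136  5.46458628] [0.63685883 0.08140914 0.02716495] 11.975
```

View pics/s11.png

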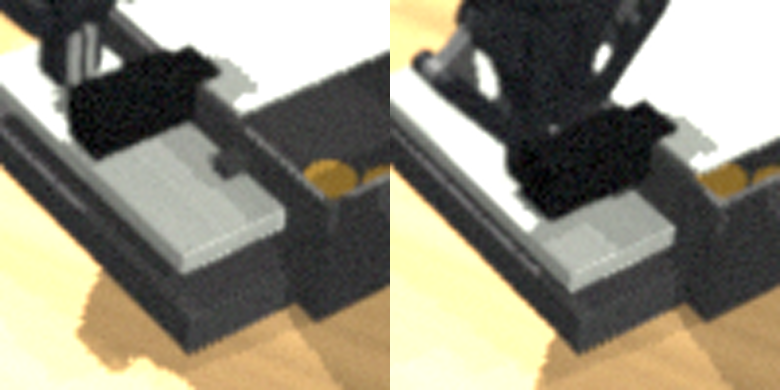

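View pics/w11.png

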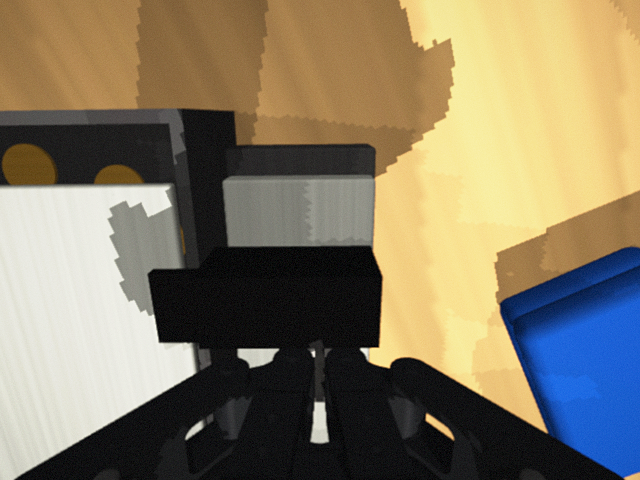

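Call:
arm_command:
  rows:
    - [[3.4,7.3,0],0,1]
    - [[2.5,5.5,0],0,1]
    - [[0,0,0],0,1]
    - [[0,0,0],0,1]

```text
t: 12.52
tcp_pos: [0.6426, 0.0939, 0.0271]
tool_rot: [0.841, 0.541, -0.001, 0.0]
force: [-1.9, -1.5, 5.4]
finger_gap: 0.003
```

Call:
arm_command:
  rows:
    - [[1.7,3.6,0],0,1]
    - [[0,0,0],0,1]
    - [[0,0,0],0,1]

```text
t: 12.9
tcp_pos: [0.6441, 0.0971, 0.0271]
tool_rot: [0.841, 0.541, -0.001, 0.0]
force: [-1.9, -3.3, 5.3]
finger_gap: 0.002
```

```bash
python3 f.py pics/s12.png
python3 - <<'E'
from station import manip
import cv2
from h import *
c=manip.get_calibration("wrist");im=manip.snapshot("wrist");cv2.imwrite("pics/w12.png",im)
for b in((.5363,.1088,-.432),):
  for L in(60,64,67,70):
    print(L,proj(c,b2w(b,[(122,-22+L,82),(122,2+L,82),(65,32+L,75),(67,75,41),(125,75,41)])).round(0).tolist())
E
```

```text
[-1.96348376 -3.18353862  5.8034452 ] [0.64409984 0.09712098 0.02707475] 13.1
60 [[380.0, 374.0], [385.0, 306.0], [188.0, 200.0], [227.0, 224.0], [377.0, 225.0]]
64 [[381.0, 363.0], [385.0, 294.0], [187.0, 186.0], [227.0, 224.0], [377.0, 225.0]]
67 [[381.0, 355.0], [386.0, 284.0], [186.0, 175.0], [227.0, 224.0], [377.0, 225.0]]
70 [[382.0, 347.0], [387.0, 275.0], [185.0, 165.0], [227.0, 224.0], [377.0, 225.0]]
```

View pics/s12.png

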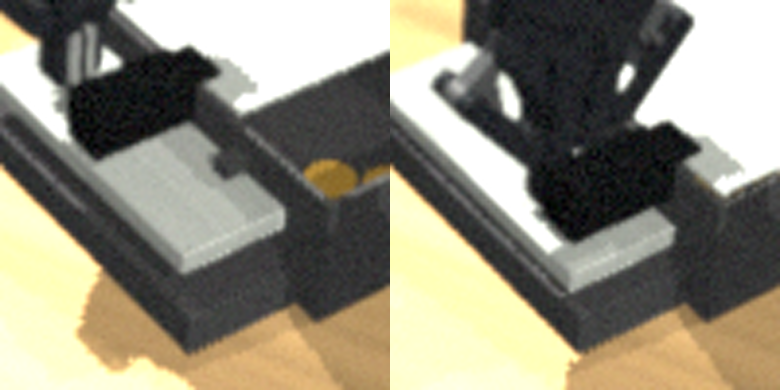

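View pics/w12.png

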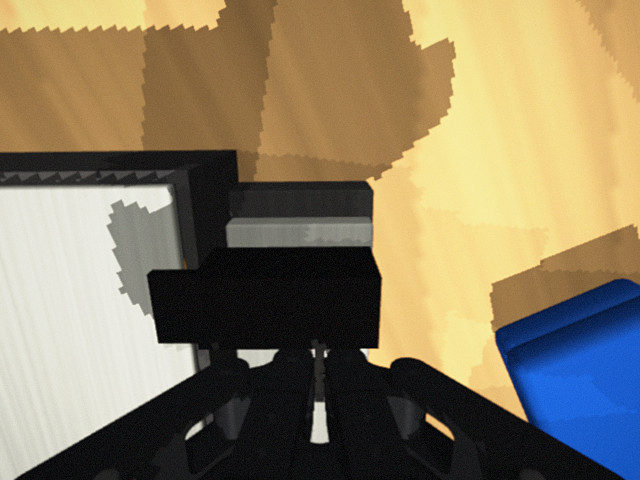

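Call:
arm_command:
  rows:
    - [[0.8,1.8,0],0,1]
    - [[0,0,0],0,1]
    - [[0,0,0],0,1]

```text
t: 13.52
tcp_pos: [0.6448, 0.0986, 0.0271]
tool_rot: [0.841, 0.541, -0.002, 0.0]
force: [-2.0, -4.0, 5.0]
finger_gap: 0.001
```

Call:
arm_command:
  rows:
    - [[0.8,1.8,0],0,1]
    - [[0,0,0],0,1]
    - [[0,0,0],0,1]

```text
t: 13.9
tcp_pos: [0.6448, 0.0987, 0.0271]
tool_rot: [0.841, 0.541, -0.003, 0.001]
force: [-4.5, -8.3, 7.3]
finger_gap: 0.0
```

Call:
arm_command:
  rows:
    - [[-0.8,-1.7,0],0,1]
    - [[0,0,10],0,1]
    - [[-1.2,-2.7,15],0,1]
    - [[0,0,30],0,1]
    - [[0,0,60],0,1]
    - [[-20,-40,20],0,1]
    - [[-20,-40,0],0,1]
    - [[0,0,0],0,1]
    - [[0,0,0],0,1]

```text
t: 15.02
tcp_pos: [0.6048, 0.0178, 0.1624]
tool_rot: [0.841, 0.541, 0.0, -0.0]
force: [-0.7, 0.1, -0.3]
finger_gap: -0.003
```

```bash
python3 f.py pics/s13.png
python3 - <<'E'
from station import manip
import cv2
from h import *
c=manip.get_calibration("wrist");im=manip.snapshot("wrist");cv2.imwrite("pics/w13.png",im)
cv2.imwrite("pics/s13f.png",manip.snapshot("scene"))
E
```

```text
[-0.23207762 -0.04420241  0.24099056] [0.60484531 0.01839028 0.16182879] 15.225
```

View pics/s13.png

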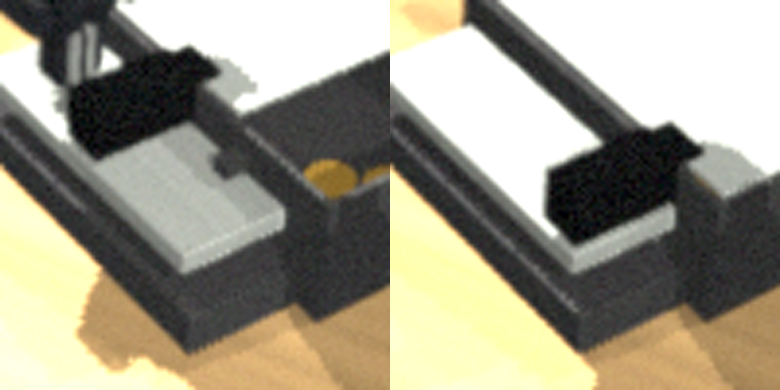

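View pics/w13.png

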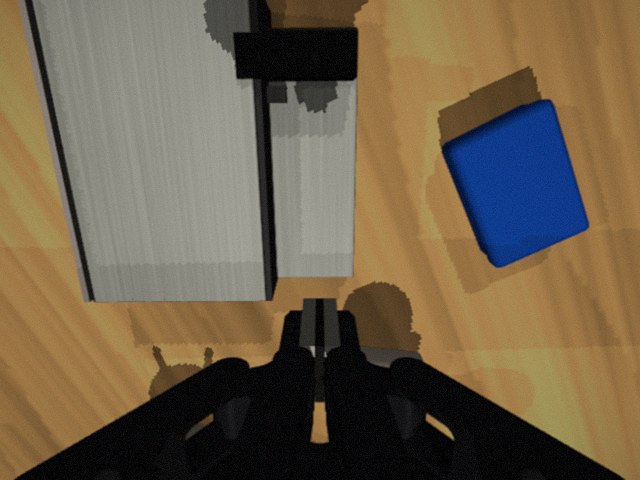

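View pics/s13f.png

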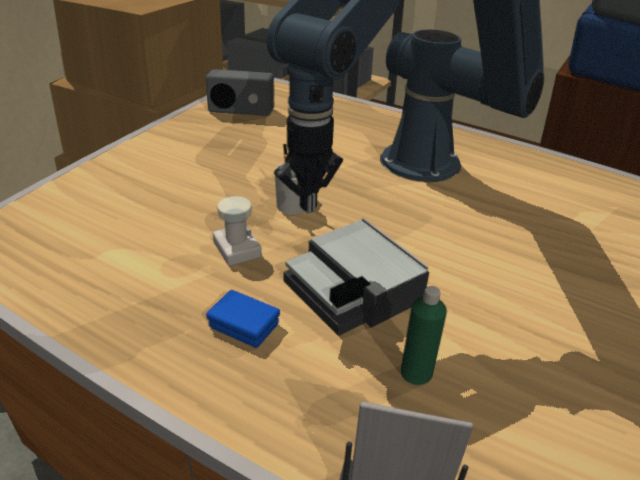

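```bash
python3 -c "
from station import manip
print(manip.sign_off(), manip.sense()['t'])"
```

```text
the job is handed in; nothing more can be done
the job is handed in; nothing more can be done
```

The box is shut and locked, and I handed the job in at about 15.4 s. With the fingers shut, I pressed the bar to about 11 mm and held it there at about 5.7 N. I then slid along the bar, pushing the block's rear face until the lid stopped moving while the push rose to about 9 N. Then I lifted straight off.

**Last checks:**
- **Catch:** the final pictures show the bar back at its rest height and the nose standing behind the block's rear face.
- **Lid:** its rear edge is flush with the box.
- **Other things:** the spray can, soap case and lamp look unmoved. The mug is partly hidden by the gripper in the last scene view, but I saw nothing move there.
- **Arm:** the tool force is near zero, with nothing touched.

**What disagreed:**
- **Contact height:** the bar was reached with the TCP about 20 mm lower than the stated fingertip length implies. I set the depth by force and by how far the bar moved in the pictures.
- **Lid position:** before the last push, wrist-camera estimates of the lid position ran from 64 to 71 mm. The firm stop and the nose showing behind the block settled it.
- **Box position:** the fits from different cameras differed by about 3 mm.

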